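# Wipe both pads of a record brush on the sprung blade and put it away

### The arm

A 7-joint arm with a two-finger parallel gripper is mounted at the origin on the work surface. World frame = base frame: x ahead of the robot, y to its left, z up, the work surface at z = 0. Lengths are in m, angles in rad, forces in N, time in s.
With the tool pointing down it reaches from about 0.4 to 0.85 m from the base axis. Payload 10.4 kg.
Tool frame: the origin (TCP) lies at the very end of the fingers, on their centre line; the grasp point (between the pads) lies 19 mm behind it; z points along the fingers, y is the line along which they close (so a half turn about z gives the same grasp; the last joint's range is limited). The gripper opens to 85 mm and grips with 20 to 120 N. Pads are 22 mm wide; open, the fingers measure 114 mm over their backs; the gripper's body (76 mm by 85 mm) begins 54 mm behind the grasp point. The pads swing forward as they close: fully open they stand 13 mm farther back than shut.
Start: joints at [1.306, 0.332, -0.065, 1.46, 0.022, 1.35, -0.088], TCP at [0.15, -0.607, 0.231] pointing down, gripper open.
Joint ranges: [-2.6, 2.6], [-0.5, 2.12], [-1.47, 1.34], [0.16, 2.42], [-1.27, 4.41], [0.06, 2.06], [-2.6, 2.6]. Speed limits (rad/s): [2.22, 2.22, 2.79, 2.79, 3.14, 3.14, 3.14].

### API

Orientations are given as a unit quaternion [x, y, z, w].
In Python, from workcell import manip, vision, order gives the robot as it stands. The module is installed in compiled form; this text tells all that it offers.
- The arm moves only by the tool move_arm, never from a script. Its argument "motion" is a list of rows, each a list of 3 entries, a list of its own where there are three numbers: the shift along the tool's x, y, z scaled (see below), then the turn, a rotation vector about the tool's x, y, z scaled (see below), then the opening, from -1 (shut) to 1 (fully open). In form: [[[dx, dy, dz], [wx, wy, wz], hand], ...]. A call has 1 to 12 rows; each row shifts and turns the commanded pose from where the row before left it, along the tool's axes as they then stand; what a row does not reach is not made up. The controller multiplies each number of a shift by 0.75 m and each number of a turn by pi/4 rad. A row lasts 1/10 s, in which the tool goes at most 50 mm and 8.59 degrees, less where a joint would pass 70% of its speed; a pose out of reach is approached as far as the arm can. A call with a number of a shift or a turn outside -1 to 1 is refused whole. A call with a gripper value outside its range is refused whole. The fingers move at their own pace and stop on an object; "newtons" is the grip in N (left out, the last holds). Time passes only in rows, so rows that do not move let the fingers close. It gives the time, the measured TCP pose, the force, the opening and the grip force at its end, in the units of the state.
- manip.get_obs(): the state, without advancing time (a new reading comes with each control period).
- vision.camera(name): name is "scene" or "side" or "wrist"; returns a dict with "pixels" (384x512x3 uint8, red, green, blue), "fx", "fy", "cx", "cy" (pixels), "R" (3x3) and "t" (3): a world point X has camera coordinates R X + t. Camera axes: x right, y down, z forward; pixel columns grow to the right and rows downward; lengths in m; the calibration is good to about 2 mm. A picture is of the moment at which its call begins. There is no depth.
- order.hand_in(): hands the job in; it is judged then, once.
The state is a dict: "clock": time; "joint_pos": joint angles; "joint_velocities": joint speeds; "tau": joint torques, N m; "position": TCP position; "ee_rot": TCP orientation; "ft_force": force on the tool from outside, world axes, zero at the start; "torque": the same for the moment, N m; "grip_width": opening from 0.0 (shut) to 1.0 (fully open); "grasp_force": force on a finger pad.
Only numpy, scipy, OpenCV 4.12 (cv2) and the standard library are available. Lean on these libraries where they do the work, as an engineer would, in place of code of your own. Each camera call takes 0.05 s, during which the arm holds its last target. There are 200 camera calls.

### The job

Clean the walnut dust brush on the wiper stand: press its red pad gently against the rubber blade so that the blade gives a little but stays clear of its stop, and wipe the pad along the blade in one slow, square stroke from the nose end (brass) through to the heel end; then turn the brush round and wipe the white pad the same way, nose end to heel end. Then put the brush flat in the cork tray, without dropping it, let go, and leave everything else on the table where it is.

Things in the scene. Friction and masses are not known exactly. Their poses are not given: they have to be found in the camera images.
- brush: Loose walnut dust brush, about 250 g, upright on the table at any yaw. Origin: centre of its underside; x to the nose, y left, z up. Block 120 mm long (x -60 to 60), 44 wide, 34 high; nose = brass cap, last 12 mm at +x. Red pad on the +y side, white pad on the -y side: each x -50 to 50, 3 to 33 mm high, outer face 29 mm from the middle plane (58 mm over both pads)
- brush_grip (a point): Point to pinch on the brush, 62 mm above its underside, over its middle: in the walnut rib on top, 70 mm long (along brush x), 22 mm wide, from 34 to 72 mm above the underside. Pinch from above across the 22 mm, fingers over the block and pads (which are 34 mm high)
- wiper: Fixed wiper stand. Origin on the table; x points from the blade to the stand (roughly away from the robot, so the blade faces the robot), y along the stand, z up. Steel foot 10 mm high, x -22 to 68 mm, y -65 to 65; pale wooden block 42 mm high, x 10 to 60, y -40 to 40. Free table in front of the foot (x below -22 mm) but for the blade
- blade_edge (a point): Foremost point of the black rubber blade, 22 mm above the table; at x -55, y 0 mm in the wiper frame when free; moves with the blade. The blade is an upright round-edged strip 12 mm wide (along wiper y), 6 to 38 mm high, on a yellow plate 50 mm wide, 16 to 38 mm high, its front 12 mm behind the edge
- blade (a joint): How far the blade is pushed back along the wiper's +x, in m: 0 free, 0.026 at its stop. A spring of 250 N/m (2.5 N at 10 mm) brings it back
- tray: Fixed shallow cork tray, 160 mm (x) by 100 mm (y) outside, walls 4 mm thick and 14 mm high, inner floor 4 mm above the table. Origin: centre of its underside. The brush fits lengthwise along the tray's x, either way round
- vial: Loose blue glass vial standing upright, 26 mm across, 55 mm high; origin centre of its underside. To be left alone
- fork: Loose steel tuning fork gauge lying flat along its x, 122 mm long (x -60 to 62), 26 mm wide, 8 mm high; origin on its underside. To be left alone
- single: Loose yellow seven-inch record lying flat, 175 mm across, 4 mm thick; origin centre of its underside. To be left alone
- puck: Loose aluminium record weight standing flat, 50 mm across, 35 mm high; origin centre of its underside. To be left alone
There are look-alikes about, which are no part of the job. Leave any turquoise look-alike of the brush alone.

How it is judged:
By the outcome, as a careful person would: the job done as asked, in the order asked, and still so for the second after the job is handed in, with the robot touching nothing.
It also fails if it takes over 67 s, if anything falls off the work surface, if the arm or the gripper's body presses on something with over 40 N, if the wrist force passes 120 N, or if a joint passes its speed limit or range.

## Working session

There is one attempt and no reset: what is moved stays moved. The work goes in short steps, Python scripts to look and compute and a tool call to move; the robot and the scene stay as the last step left them, time stands still between calls to the robot, and variables do not carry over. Pictures are saved under pics/ and viewed, at most 10 in all, crops included, and the job is handed in when it is done.

Besides the shell and the picture viewer there is one more tool, called after "Emit:" as name(argument=value, ...) on one line, values as JSON. move_arm: Moves the arm, as the interface text tells. Its arguments: {"type":"object","properties":{"motion":{"type":"array"},"newtons":{"type":"number"}},"required":["motion"]}

```bash
mkdir -p pics; cat > h.py <<'E'
import numpy as np, cv2
from workcell import manip, vision, order
from scipy.spatial.transform import Rotation as Ro
def shot(n,f):
    c=vision.camera(n); cv2.imwrite(f'pics/{f}.png',c['pixels'][:,:,::-1]); np.save(f'pics/{f}.npy',c,allow_pickle=True); return c
def load(f): return np.load(f'pics/{f}.npy',allow_pickle=True).item()
def ray(c,u,v):
    R=np.array(c['R']);o=-R.T@np.array(c['t']);d=R.T@np.array([(u-c['cx'])/c['fx'],(v-c['cy'])/c['fy'],1]);return o,d
def onz(c,u,v,z):
    o,d=ray(c,u,v);return o+d*(z-o[2])/d[2]
def proj(c,X):
    p=np.array(c['R'])@np.array(X)+np.array(c['t']);return [c['fx']*p[0]/p[2]+c['cx'],c['fy']*p[1]/p[2]+c['cy']]
def tri(c1,p1,c2,p2):
    o,d=ray(c1,*p1);q,e=ray(c2,*p2)
    s=np.linalg.lstsq(np.c_[d,-e],q-o,rcond=None)[0];a=o+d*s[0];b=q+e*s[1];return (a+b)/2,np.linalg.norm(a-b)
E
python3 - <<'E'
from h import *
a=shot('scene','s0');b=shot('side','d0');shot('wrist','w0')
o=manip.get_obs();print(o)
for c in(a,b): print(ray(c,256,192))
E
```

```text
{'clock': 0.15, 'joint_pos': array([ 1.30638608,  0.33267813, -0.06468727,  1.46075221,  0.02162457,
        1.34990754, -0.08850751]), 'joint_velocities': array([ 0.00047196, -0.00531282,  0.0005068 , -0.00141744,  0.00058082,
        0.00171199,  0.00020514]), 'tau': array([ 7.78955418e-04, -6.25827813e+01,  4.91494162e-02, -3.91855216e+01,
        1.62224926e-02,  7.53851171e-03, -5.77451533e-05]), 'position': array([ 0.14957842, -0.60654145,  0.23072719]), 'ee_rot': array([ 9.92699567e-01,  1.20612168e-01, -1.00243899e-04, -5.15013827e-04]), 'ft_force': array([-1.16427086, -0.42910509,  0.82962677]), 'torque': array([-0.0191623 ,  0.0288063 ,  0.02936465]), 'grasp_force': 0.0, 'grip_width': 1.000579257832251}
(array([0.9191618 , 0.61818187, 0.81153251]), array([-0.35312199, -0.62002283, -0.70063833]))
(array([ 0.4403317 , -0.84005441,  0.51539902]), array([ 0.12033884,  0.87387632, -0.47114773]))
```

View pics/s0.png

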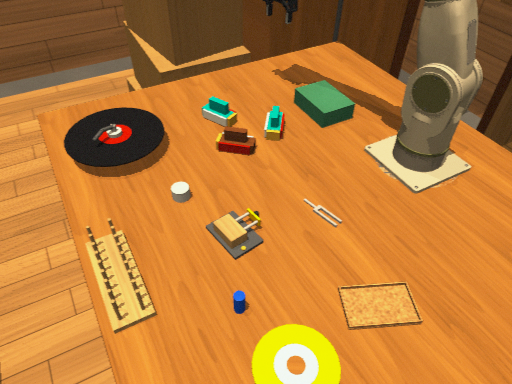

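View pics/d0.png

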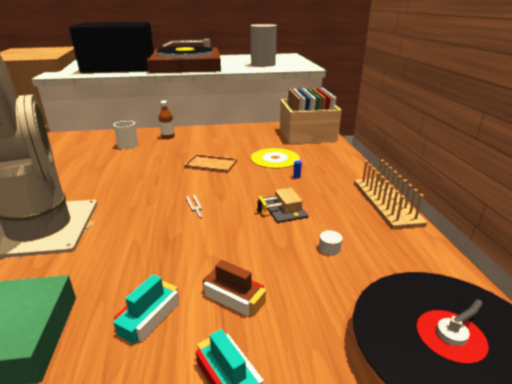

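The scene view shows the walnut brush at (236,142), with turquoise look-alikes at (219,111) and (274,122). The wiper is at (235,232), the tray at (380,305), the vial at (239,301), the fork at (322,212), the puck at (180,191) and the single at (296,365). The side view shows the walnut brush at (235,287), with the look-alikes at (147,307) and (228,358). The brush with the walnut rib and brass nose is the one meant. Next I'll confirm that in a crop.

```bash
python3 - <<'E'
from h import *
a=load('s0');b=load('d0')
def crop(c,u,v,w,h,k): return cv2.resize(c['pixels'][v:v+h,u:u+w,::-1],(w*k,h*k),interpolation=cv2.INTER_CUBIC)
A=crop(a,200,115,66,50,6);B=crop(b,195,255,66,50,6)if 0 else crop(b,200,258,66,50,6)
C=crop(a,202,203,66,50,6)[:,:];D=crop(b,250,180,66,50,6)if 0 else crop(b,250,180,66,50,6)
cv2.imwrite('pics/c1.png',np.vstack([np.hstack([A,B]),np.hstack([C,D])]))
print([ [round(float(x),3) for x in onz(a,*p,0)] for p in [(236,148),(250,234),(380,305),(239,310),(322,212),(180,198),(296,365),(219,120),(274,132)]])
E
```

```text
[[0.47, -0.305, 0.0], [0.598, 0.028, 0.0], [0.439, 0.343, 0.0], [0.721, 0.206, 0.0], [0.389, 0.051, 0.0], [0.709, -0.178, 0.0], [0.676, 0.367, 0.0], [0.453, -0.469, 0.0], [0.32, -0.322, 0.0]]
```

View pics/c1.png

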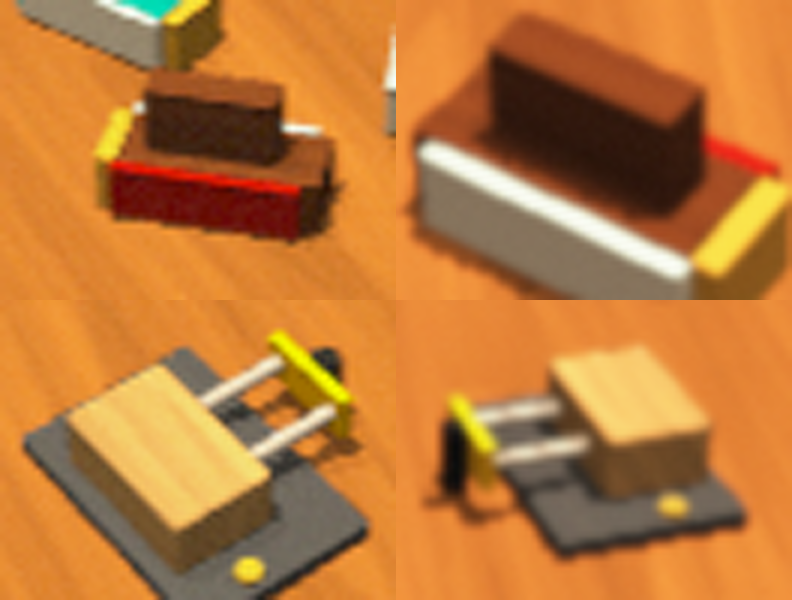

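The crop confirms it: walnut block with brown rib, brass nose, red pad facing the scene camera and white pad facing the side camera. Rib-top corners are near (225,130) and (247,132) in the scene view. The wiper's blade is at about (257,212).

```bash
python3 - <<'E'
from h import *
np.set_printoptions(precision=4,suppress=True)
a=load('s0');b=load('d0')
S=lambda x,y,ox,oy:(ox+x/6-.4,oy+y/6-.4)
rib={'nr':((147,88),(309,90)),'tr':((148+135,103),(131,12)),'tw':((280,87),(94,45)),'nw':((150,70),(272,125))}
for k,(p,q) in rib.items(): print(k,*tri(a,S(*p,200,115),b,S(*q,200,258)))
blk={'fl':((270,172),(154,65)),'fr':((160,65),(204,142)),'bl':((178,230),(249,47)),'br':((70,120),(312,125))}
for k,(p,q) in blk.items(): print(k,*tri(a,S(*p,202,203),b,S(*q,250,180)))
# tray
for c,(u,v) in((a,(380,305)),(b,(211,163))):
    hsv=cv2.cvtColor(c['pixels'],cv2.COLOR_RGB2HSV); print(hsv[v,u],hsv[v,u-60])
    d=cv2.morphologyEx((cv2.absdiff(hsv[...,1],np.full(hsv.shape[:2],hsv[v,u,1],np.uint8))<50).astype(np.uint8),cv2.MORPH_CLOSE,np.ones((3,3)))
    n,l,s,ce=cv2.connectedComponentsWithStats(d);m=(l==l[v,u]).astype(np.uint8)
    k,_=cv2.findContours(m,0,2);h=cv2.convexHull(max(k,key=cv2.contourArea));print(s[l[v,u]],cv2.approxPolyDP(h,4,True)[:,0].tolist())
E
```

```text
nr [ 0.501  -0.3237  0.0701] 0.002146206297444366
tr [ 0.4477 -0.2788  0.071 ] 0.004850330564955207
tw [ 0.4382 -0.2938  0.0696] 0.0015002983614702831
nw [ 0.4901 -0.3381  0.0693] 0.002231440355447577
fl [0.6166 0.0446 0.0393] 4.3784826641079237e-05
fr [ 0.6275 -0.0297  0.0388] 0.005184540898718218
bl [0.6637 0.0546 0.0402] 0.0004772675673293761
br [ 0.6763 -0.02    0.0385] 0.0010406923617782293
[ 16 170 242] [ 15 200 229]
[     0      0    512    384 169391] [[511, 0], [511, 383], [0, 383], [0, 0]]
[ 17 162 249] [ 14 192 237]
[     0      0    512    384 139846] [[511, 0], [511, 304], [386, 383], [0, 383], [0, 0]]
```

```bash
cat >> h.py <<'E'
def yaw(o):
    M=Ro.from_quat(o['ee_rot']).as_matrix();return np.degrees(np.arctan2(M[1,0],M[0,0])),np.degrees(np.arccos(-M[2,2]))
def plan(x,y,z,th,o=None):
    "total move in tool units after turning to th; turn total in tool units"
    o=o or manip.get_obs();t,tilt=yaw(o);d=np.array([x,y,z])-o['position']
    c,s=np.cos(np.radians(th)),np.sin(np.radians(th))
    sh=np.array([d[0]*c+d[1]*s,d[0]*s-d[1]*c,-d[2]])/.75
    print('clock',round(o['clock'],2),'yaw %.2f tilt %.2f'%(t,tilt),'pos',o['position'].round(4),'F',o['ft_force'].round(2),'w',round(float(o['grip_width']),3),'gf',round(float(o['grasp_force']),1))
    print(' turn z total %.4f'%(-((th-t+180)%360-180)/45),'shift total',sh.round(4),'min rows',int(np.ceil(np.abs(np.linalg.norm(d))/.05)))
E
python3 -c "
from h import *
plan(.469,-.3087,.2,139.7)"
```

```text
clock 0.15 yaw 13.85 tilt 0.06 pos [ 0.1496 -0.6065  0.2307] F [-1.16 -0.43  0.83] w 1.001 gf 0.0
 turn z total -2.7966 shift total [-0.068   0.5783  0.041 ] min rows 9
```

View pics/w0.png

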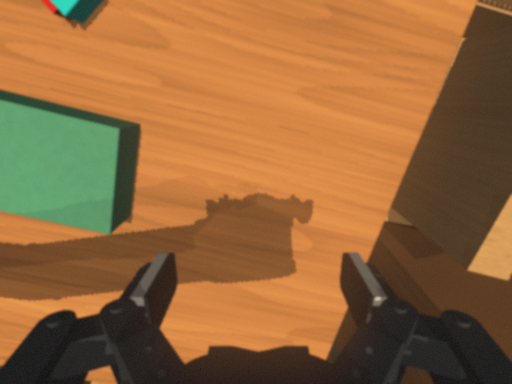

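Emit:
move_arm(motion=[[[0,0,0],[0,0,-0.175],1],[[0,0,0],[0,0,-0.175],1],[[0,0,0],[0,0,-0.175],1],[[0,0,0],[0,0,-0.175],1],[[0,0,0],[0,0,-0.175],1],[[0,0,0],[0,0,-0.175],1],[[0,0,0],[0,0,-0.175],1],[[0,0,0],[0,0,-0.175],1],[[0,0,0],[0,0,-0.175],1],[[0,0,0],[0,0,-0.175],1],[[0,0,0],[0,0,-0.175],1],[[0,0,0],[0,0,-0.175],1]])

```text
clock: 1.35
position: [0.1496, -0.6067, 0.2309]
ee_rot: [0.583, 0.812, 0.0, -0.0]
ft_force: [-0.2, -0.3, 0.9]
grip_width: 1.001
grasp_force: 0.0
```

Emit:
move_arm(motion=[[[0,0,0],[0,0,-0.175],1],[[0,0,0],[0,0,-0.175],1],[[0,0,0],[0,0,-0.175],1],[[0,0,0],[0,0,-0.1716],1],[[-0.0057,0.048,0.0034],[0,0,0],1],[[-0.0057,0.048,0.0034],[0,0,0],1],[[-0.0057,0.048,0.0034],[0,0,0],1],[[-0.0057,0.048,0.0034],[0,0,0],1],[[-0.0057,0.048,0.0034],[0,0,0],1],[[-0.0057,0.048,0.0034],[0,0,0],1],[[-0.0057,0.048,0.0034],[0,0,0],1],[[-0.0057,0.048,0.0034],[0,0,0],1]])

```text
clock: 2.55
position: [0.3628, -0.4081, 0.2107]
ee_rot: [0.345, 0.939, -0.0, -0.0]
ft_force: [-0.3, -0.1, -0.3]
grip_width: 1.003
grasp_force: 0.0
```

```bash
python3 -c "
from h import *
plan(.469,-.3087,.2,139.7);print(manip.get_obs()['joint_pos'].round(2))
c=shot('wrist','w1')"
```

```text
clock 2.55 yaw 139.69 tilt 0.01 pos [ 0.3628 -0.4081  0.2107] F [-0.26 -0.12 -0.3 ] w 1.003 gf 0.0
 turn z total -0.0001 shift total [-0.0223  0.1927  0.0143] min rows 3
[ 1.24  0.22 -0.54  1.68  0.12  1.28  1.54]
```

View pics/w1.png

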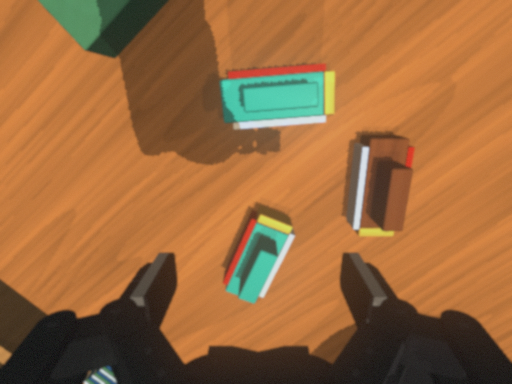

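The wrist view shows the brush at (385,185): brass nose at (376,232), white pad at (360,188), red pad at (410,157). The look-alikes are at (278,97) and (260,258).

Emit:
move_arm(motion=[[[-0.0056,0.048,0.0034],[0,0,0],1],[[-0.0056,0.048,0.0034],[0,0,0],1],[[-0.0056,0.048,0.0034],[0,0,0],1],[[-0.0055,0.048,0.004],[0,0,0],1]])

```text
clock: 3.0
position: [0.4686, -0.3094, 0.2001]
ee_rot: [0.345, 0.939, -0.0, -0.0]
ft_force: [1.3, -0.8, -0.8]
grip_width: 1.004
grasp_force: 0.0
```

```bash
python3 - <<'E'
from h import *
np.set_printoptions(precision=4,suppress=True)
c=load('w1')
hsv=cv2.cvtColor(c['pixels'],cv2.COLOR_RGB2HSV)
roi=np.zeros((384,512),np.uint8);roi[125:245,340:425]=1
def mask(lo,hi): return cv2.inRange(hsv,lo,hi)*roi
for n,m,z in(('white',mask((0,0,170),(179,60,255)),.033),('brass',mask((20,150,120),(35,255,255)),.034)):
    k=max(cv2.findContours(m,0,2)[0],key=cv2.contourArea);r=cv2.boxPoints(cv2.minAreaRect(k))
    P=np.array([onz(c,*p,z) for p in r]);print(n,cv2.contourArea(k),P[:,:2].tolist(),P.mean(0))
    e=P[1]-P[0],P[2]-P[1];e=max(e,key=np.linalg.norm);print(np.linalg.norm(e),np.degrees(np.arctan2(e[1],e[0])))
ce=np.array([.469,-.3086]);f=np.radians(-40.3);u=np.array([np.cos(f),np.sin(f)]);v=np.array([-u[1],u[0]])
print('pred white centre',ce-v*.0275,'brass',ce+u*.054)
plan(.469,-.3087,.2,139.7);shot('wrist','w2')
E
```

```text
white 442.0 [[0.4898733263150712, -0.3652946598008901], [0.4132643188260868, -0.2998348522358266], [0.41864208224505906, -0.2948258336603262], [0.49586863458743846, -0.35983722277922636]] [ 0.4544 -0.3299  0.033 ]
0.10076669308309374 139.4872305416072
brass 201.5 [[0.4937454752860566, -0.35835696822918434], [0.5205538618086285, -0.3267136456205441], [0.5286962571214324, -0.3317444276154071], [0.5016561931763268, -0.36366356197731775]] [ 0.5112 -0.3451  0.034 ]
0.04147275555901845 49.72855657777839
pred white centre [ 0.4512 -0.3296] brass [ 0.5102 -0.3435]
clock 3.0 yaw 139.68 tilt 0.01 pos [ 0.4686 -0.3094  0.2001] F [ 1.25 -0.76 -0.82] w 1.004 gf 0.0
 turn z total -0.0004 shift total [0.0002 0.0011 0.0002] min rows 1
```

View pics/w2.png

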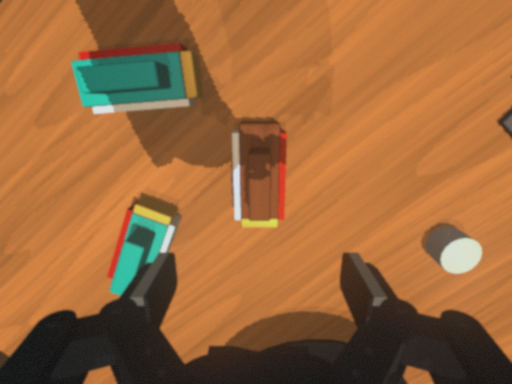

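The wrist view shows the brush midway at (260,172), nose down at (260,223), square between the fingers. The look-alikes are clear of the fingers. Next I descend and pinch.

Emit:
move_arm(motion=[[[-0.0015,0.0013,0.04],[0,0,0],1],[[0,0,0.04],[0,0,0],1],[[0,0,0.04],[0,0,0],1],[[0,0,0.04],[0,0,0],1],[[0,0,0.03],[0,0,0],1],[[0,0,0.018],[0,0,0],1],[[0,0,0],[0,0,0],1],[[0,0,0],[0,0,0],-0.5],[[0,0,0],[0,0,0],-1],[[0,0,0],[0,0,0],-1],[[0,0,0],[0,0,0],-1],[[0,0,0],[0,0,0],-1]], newtons=50)

```text
clock: 4.25
position: [0.4697, -0.3105, 0.0449]
ee_rot: [0.344, 0.939, -0.0, 0.0]
ft_force: [0.2, 1.1, 3.4]
grip_width: 0.249
grasp_force: 55.3
```

```bash
python3 -c "
from h import *
plan(.47,-.3095,.15,139.7)"
```

```text
clock 4.25 yaw 139.70 tilt 0.06 pos [ 0.4697 -0.3105  0.0449] F [0.24 1.11 3.41] w 0.249 gf 55.3
 turn z total 0.0000 shift total [ 0.0006  0.0012 -0.1401] min rows 3
```

Emit:
move_arm(motion=[[[0,0,-0.02],[0,0,0],-1],[[0,0,-0.04],[0,0,0],-1],[[0,0,-0.04],[0,0,0],-1],[[0,0,-0.04],[0,0,0],-1],[[0,0,0],[0,0,0.176],-1],[[0,0,0],[0,0,0.176],-1],[[0,0,0],[0,0,0.176],-1],[[0,0,0],[0,0,0.176],-1],[[0,0,0],[0,0,0.178],-1]])

```text
clock: 5.15
position: [0.4693, -0.3101, 0.1501]
ee_rot: [0.645, 0.764, 0.0, 0.0]
ft_force: [0.0, -0.2, -2.5]
grip_width: 0.245
grasp_force: 54.6
```

```bash
python3 -c "
from h import *
plan(.43,0.0,.16,100)"
```

```text
clock 5.15 yaw 99.70 tilt 0.01 pos [ 0.4693 -0.3101  0.1501] F [ 0.02 -0.23 -2.51] w 0.245 gf 54.6
 turn z total -0.0067 shift total [ 0.4162  0.0202 -0.0132] min rows 7
```

Emit:
move_arm(motion=[[[0.0416,0.002,-0.0013],[0,0,0],-1],[[0.0416,0.002,-0.0013],[0,0,0],-1],[[0.0416,0.002,-0.0013],[0,0,0],-1],[[0.0416,0.002,-0.0013],[0,0,0],-1],[[0.0416,0.002,-0.0013],[0,0,0],-1],[[0.0416,0.002,-0.0013],[0,0,0],-1],[[0.0416,0.002,-0.0013],[0,0,0],-1],[[0.0416,0.002,-0.0013],[0,0,0],-1],[[0.0416,0.002,-0.0013],[0,0,0],-1],[[0.0416,0.002,-0.0013],[0,0,0],-1],[[0,0,0],[0,0,0],-1]])

```text
clock: 6.25
position: [0.4295, 0.0038, 0.16]
ee_rot: [0.64, 0.768, 0.0, 0.0]
ft_force: [-0.9, -0.6, -2.9]
grip_width: 0.243
grasp_force: 54.5
```

```bash
python3 -c "
from h import *
plan(.43,0.0,.16,100)
c=shot('wrist','w3');a=shot('scene','s3')
print(manip.get_obs()['joint_pos'].round(2))
cv2.imwrite('pics/c3.png',cv2.resize(np.hstack([c['pixels'][:,200:,::-1][:300]]),None,fx=2,fy=2))"
```

```text
clock 6.25 yaw 100.36 tilt 0.05 pos [0.4295 0.0038 0.16  ] F [-0.9  -0.57 -2.9 ] w 0.243 gf 54.5
 turn z total 0.0079 shift total [-0.0051 -0.0002  0.    ] min rows 1
[ 0.69 -0.01 -0.78  2.01 -0.    1.14  0.09]
```

View pics/c3.png

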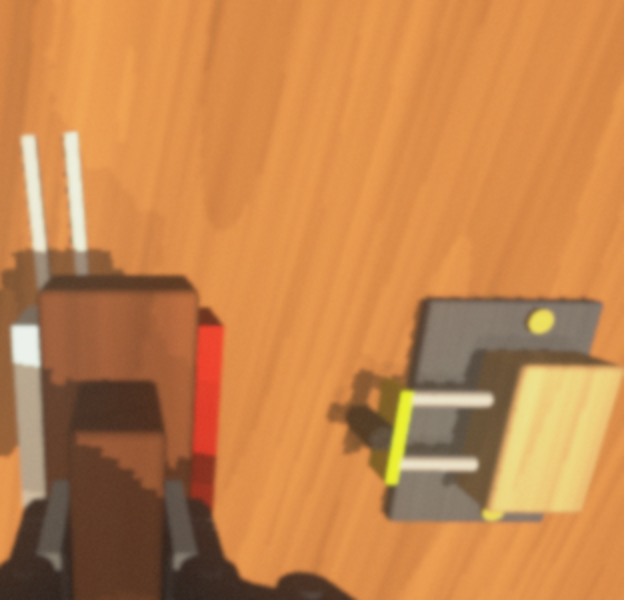

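The wrist crop shows the held brush, red pad towards the wiper. In full-image pixels the foot corners are near (412,149), (500,151) and (394,260), the yellow plate (406,196) to (398,242), and the blade tip near (374,206).

```bash
python3 - <<'E'
from h import *
np.set_printoptions(precision=4,suppress=True)
c=load('w3');a=load('s0');b=load('d0')
q=lambda x,y:(200+x/2-.25,y/2-.25)
def d(n,p1,p2,z):
    A=onz(c,*q(*p1),z);B=onz(c,*q(*p2),z);e=A-B;print(n,A[:2],B[:2],'len',np.linalg.norm(e),'ang',np.degrees(np.arctan2(e[1],e[0])))
d('footfront',(425,298),(388,520),.01)
d('footleft',(601,303),(425,298),.01)
d('blkfront',(523,365),(490,510),.042);d('blkback',(622,368),(580,512),.042);d('blkL',(622,368),(523,365),.042);d('blkR',(580,512),(490,510),.042)
d('plate',(408,392),(392,484),.038)
print('tip',onz(c,*q(347,412),.038))
# hsv based fits
for n,I,lo,hi,z,roi in(('foot',a,(0,0,40),(179,70,130),.01,(200,200,70,60)),('blk',a,(14,80,170),(26,165,255),.042,(205,210,45,40)),('plate',a,(25,200,120),(33,255,255),.038,(240,200,25,30)),('plateW',c,(25,200,120),(33,255,255),.038,(380,180,40,80)),('blkW',c,(14,80,150),(24,150,255),.042,(430,175,82,90)),('footW',c,(0,0,40),(179,90,130),.01,(390,140,122,125))):
    h=cv2.cvtColor(I['pixels'],cv2.COLOR_RGB2HSV);m=cv2.inRange(h,lo,hi);r=np.zeros_like(m);x,y,w,k=roi;r[y:y+k,x:x+w]=1;m=m*r
    cn=cv2.findContours(m,0,2)[0]
    if not cn: print(n,'none');continue
    k=max(cn,key=cv2.contourArea);P=np.array([onz(I,*p,z)[:2] for p in cv2.convexHull(k)[:,0]],np.float32)
    R=cv2.minAreaRect(P*1000);B=cv2.boxPoints(R);e=B[1]-B[0];print(n,cv2.contourArea(k),'ctr',np.array(R[0]).round(1),'size',np.array(R[1]).round(1),'ang %.1f'%(np.degrees(np.arctan2(e[1],e[0]))%90))
E
```

```text
footfront [0.5781 0.0648] [ 0.6023 -0.0624] len 0.12947502193061744 ang 100.76004463240315
footleft [0.6675 0.0786] [0.5781 0.0648] len 0.09044366545259527 ang 8.745654373329858
blkfront [0.6168 0.0452] [ 0.6316 -0.0311] len 0.0777911499294112 ang 100.92305644218655
blkback [0.6635 0.0523] [ 0.6777 -0.0239] len 0.07748312822355369 ang 100.6125871619344
blkL [0.6635 0.0523] [0.6168 0.0452] len 0.04715804429614873 ang 8.57564568471185
blkR [ 0.6777 -0.0239] [ 0.6316 -0.0311] len 0.04672678777959011 ang 8.933330534774555
plate [0.5704 0.0217] [ 0.5794 -0.0276] len 0.050084821987611806 ang 100.32428821793944
tip [0.5444 0.0063 0.038 ]
foot 472.0 ctr [637.6  13.6] size [ 88.  129.5] ang 9.9
blk 463.5 ctr [647.4  13.4] size [50.5 80.4] ang 11.2
plate 28.5 ctr [573.9  -0.6] size [ 6.2 47.3] ang 8.2
plateW 111.5 ctr [573.5  -2.3] size [ 4.6 47.8] ang 10.0
blkW 3722.5 ctr [646.8   8. ] size [51.4 87.1] ang 9.4
footW 887.5 ctr [626.7  47.8] size [88.1 48.5] ang 10.4
```

```bash
python3 -c "
from h import *
plan(.4975,.0325,.0485,100.3)
a=load('s0')
for p in [(305,200),(309,198),(341,222),(336,226)]: print(onz(a,*p,.004).round(3))
c=load('w3')
for p in [(213,68),(236,66),(220,140)]: print(onz(c,*p,.008).round(3))
for p in [(339,288),(407,283),(420,321),(348,328)]: print('tray',onz(a,*p,.014).round(3))
"
```

```text
clock 6.35 yaw 100.12 tilt 0.07 pos [ 0.4299 -0.      0.1596] F [ 0.21 -1.04 -2.02] w 0.246 gf 54.5
 turn z total -0.0041 shift total [0.0266 0.0965 0.1482] min rows 3
[ 0.407 -0.005  0.004]
[ 0.393 -0.007  0.004]
[0.368 0.107 0.004]
[0.389 0.112 0.004]
[0.368 0.103 0.008]
[0.389 0.109 0.008]
[0.384 0.038 0.008]
tray [0.5   0.271 0.014]
tray [0.355 0.334 0.014]
tray [0.398 0.417 0.014]
tray [0.542 0.358 0.014]
```

Emit:
move_arm(motion=[[[0.009,0.032,0],[0,0,-0.006],-1],[[0.009,0.032,0],[0,0,0],-1],[[0.0086,0.032,0],[0,0,0],-1],[[0,0,0.03],[0,0,0],-1],[[0,0,0.03],[0,0,0],-1],[[0,0,0.03],[0,0,0],-1],[[0,0,0.03],[0,0,0],-1],[[0,0,0.018],[0,0,0],-1],[[0,0,0.01],[0,0,0],-1],[[0,0,0],[0,0,0],-1],[[0,0,0],[0,0,0],-1]])

```text
clock: 7.45
position: [0.4979, 0.0318, 0.0488]
ee_rot: [0.641, 0.768, 0.0, 0.0]
ft_force: [0.4, 0.5, -1.8]
grip_width: 0.247
grasp_force: 54.5
```

```bash
python3 - <<'E'
from h import *
plan(.4975,.0325,.0485,100.3)
E=np.array([.5585,-.003]);f=np.radians(10.3);u=np.array([np.cos(f),np.sin(f)]);v=np.array([-u[1],u[0]])
C=E+.046*v-.020*u
plan(*C,.0485,100.3)
shot('wrist','w4')
a=shot('scene','s4');b=shot('side','d4')
A=cv2.resize(a['pixels'][185:260,190:290,::-1],None,fx=4,fy=4,interpolation=2)
B=cv2.resize(b['pixels'][165:240,220:320,::-1],None,fx=4,fy=4,interpolation=2)
cv2.imwrite('pics/c4.png',np.hstack([A,B]))
E
```

```text
clock 7.45 yaw 100.27 tilt 0.06 pos [0.4979 0.0318 0.0488] F [ 0.43  0.49 -1.85] w 0.247 gf 54.5
 turn z total -0.0007 shift total [ 0.001  -0.0003  0.0003] min rows 1
clock 7.45 yaw 100.27 tilt 0.06 pos [0.4979 0.0318 0.0488] F [ 0.43  0.49 -1.85] w 0.247 gf 54.5
 turn z total -0.0007 shift total [0.0012 0.0446 0.0003] min rows 1
```

View pics/c4.png

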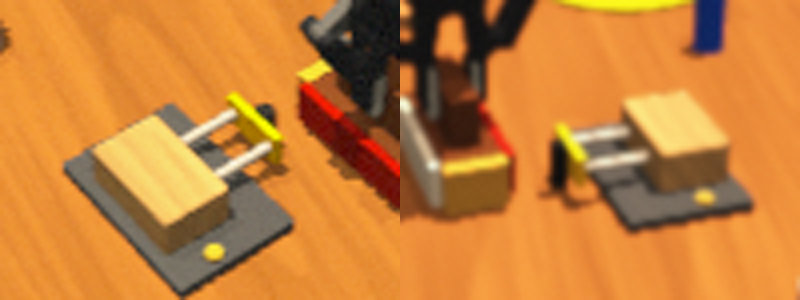

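The crop shows the blade opposite the nose end of the red pad: in the left crop the blade is at (268,112) and the pad's nose end at (302,100). Next I press in slowly.

Emit:
move_arm(motion=[[[0,0.006,0],[0,0,0],-1],[[0,0.006,0],[0,0,0],-1],[[0,0.006,0],[0,0,0],-1],[[0,0.006,0],[0,0,0],-1],[[0,0.006,0],[0,0,0],-1],[[0,0.005,0],[0,0,0],-1],[[0,0.004,0],[0,0,0],-1],[[0,0.003,0],[0,0,0],-1],[[0,0.0026,0],[0,0,0],-1],[[0,0,0],[0,0,0],-1]])

```text
clock: 8.6
position: [0.5301, 0.0379, 0.0479]
ee_rot: [0.641, 0.768, -0.0, -0.0]
ft_force: [-1.9, -0.2, -2.3]
grip_width: 0.25
grasp_force: 54.7
```

```bash
python3 - <<'E'
from h import *
np.set_printoptions(precision=4,suppress=True)
E=np.array([.5585,-.003]);f=np.radians(10.3);u=np.array([np.cos(f),np.sin(f)]);v=np.array([-u[1],u[0]])
b0=load('d4');a0=load('s4')
b=shot('side','d5');a=shot('scene','s5');c=shot('wrist','w5')
o=manip.get_obs();print('Fu',o['ft_force'][:2]@u,'s',(o['position'][:2]-E)@v,'p',(o['position'][:2]-E)@u+.029)
plan(*(E-.048*v-.020*u),.0485,100.3)
def ctr(I,roi):
    h=cv2.cvtColor(I['pixels'],cv2.COLOR_RGB2HSV);m=cv2.inRange(h,(25,190,100),(34,255,255));r=np.zeros_like(m);x,y,w,k=roi;r[y:y+k,x:x+w]=1
    k=[q for q in cv2.findContours(m*r,0,2)[0]];k=max(k,key=cv2.contourArea);M=cv2.moments(k);return np.array([M['m10'],M['m01']])/M['m00'],M['m00']
for n,I,r in(('s0',a0,(240,200,25,30)),('s1',a,(235,200,30,30)),('d0',b0,(255,190,20,25)),('d1',b,(255,190,25,25))):
    p,m=ctr(I,r);print(n,p,m,onz(I,*p,.03))
A=cv2.resize(a['pixels'][185:260,190:290,::-1],None,fx=4,fy=4,interpolation=2)
B=cv2.resize(b['pixels'][165:240,220:320,::-1],None,fx=4,fy=4,interpolation=2)
cv2.imwrite('pics/c5.png',np.hstack([A,B]))
E
```

```text
Fu -1.8953780726788116 s 0.04529916791787695 p 0.00817827394317051
clock 8.75 yaw 100.28 tilt 0.03 pos [0.5299 0.0378 0.0479] F [-1.87 -0.3  -2.37] w 0.246 gf 54.7
 turn z total -0.0005 shift total [-0.1244  0.0011 -0.0008] min rows 2
s0 [253.4152 214.0117] 28.5 [ 0.5703 -0.0053  0.03  ]
s1 [250.8201 215.2593] 31.5 [ 0.5783 -0.0046  0.03  ]
d0 [261.9012 200.5556] 13.5 [0.5734 0.0092 0.03  ]
d1 [264.8974 200.141 ] 13.0 [0.5818 0.0104 0.03  ]
```

View pics/c5.png

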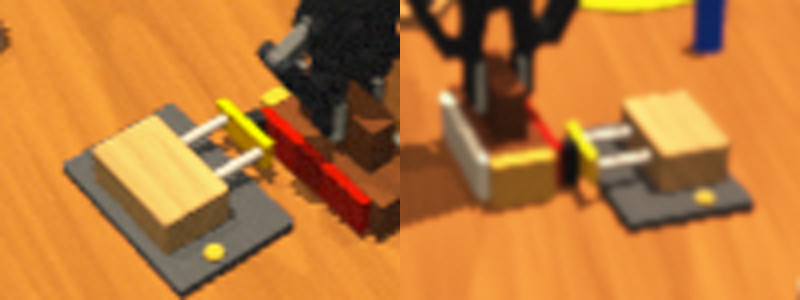

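The crop shows the blade pressed in with about 8 mm give (yellow plate shifted, left crop (245,130)). It touches the red pad near its brass end. Next is the red stroke at about 26 mm/s.

Emit:
move_arm(motion=[[[-0.0035,0,0],[0,0,0],-1],[[-0.0035,0,0],[0,0,0],-1],[[-0.0035,0,0],[0,0,0],-1],[[-0.0035,0,0],[0,0,0],-1],[[-0.0035,0,0],[0,0,0],-1],[[-0.0035,0,0],[0,0,0],-1],[[-0.0035,0,0],[0,0,0],-1],[[-0.0035,0,0],[0,0,0],-1],[[-0.0035,0,0],[0,0,0],-1],[[-0.0035,0,0],[0,0,0],-1],[[-0.0035,0,0],[0,0,0],-1],[[-0.0035,0,0],[0,0,0],-1]])

```text
clock: 9.95
position: [0.5358, 0.0067, 0.048]
ee_rot: [0.641, 0.768, -0.0, 0.0]
ft_force: [-3.3, 0.8, -2.8]
grip_width: 0.245
grasp_force: 54.6
```

Emit:
move_arm(motion=[[[-0.0035,0,0],[0,0,0],-1],[[-0.0035,0,0],[0,0,0],-1],[[-0.0035,0,0],[0,0,0],-1],[[-0.0035,0,0],[0,0,0],-1],[[-0.0035,0,0],[0,0,0],-1],[[-0.0035,0,0],[0,0,0],-1],[[-0.0035,0,0],[0,0,0],-1],[[-0.0035,0,0],[0,0,0],-1],[[-0.0035,0,0],[0,0,0],-1],[[-0.0035,0,0],[0,0,0],-1],[[-0.0035,0,0],[0,0,0],-1],[[-0.0035,0,0],[0,0,0],-1]])

```text
clock: 11.15
position: [0.5415, -0.0243, 0.048]
ee_rot: [0.641, 0.768, -0.0, 0.0]
ft_force: [-2.4, 0.4, -2.3]
grip_width: 0.252
grasp_force: 54.6
```

Emit:
move_arm(motion=[[[-0.0035,0,0],[0,0,0],-1],[[-0.0035,0,0],[0,0,0],-1],[[-0.0035,0,0],[0,0,0],-1],[[-0.0035,0,0],[0,0,0],-1],[[-0.0035,0,0],[0,0,0],-1],[[-0.0035,0,0],[0,0,0],-1],[[-0.0035,0,0],[0,0,0],-1],[[-0.0035,0,0],[0,0,0],-1],[[-0.0035,0,0],[0,0,0],-1],[[-0.0035,0,0],[0,0,0],-1],[[-0.0035,0,0],[0,0,0],-1],[[-0.0035,0,0],[0,0,0],-1]])

```text
clock: 12.35
position: [0.5471, -0.0553, 0.048]
ee_rot: [0.641, 0.768, -0.0, 0.0]
ft_force: [-2.7, -0.1, -2.8]
grip_width: 0.244
grasp_force: 54.6
```

```bash
cat >> h.py <<'E'
E0=np.array([.5585,-.003]);f=np.radians(10.3);u=np.array([np.cos(f),np.sin(f)]);v=np.array([-u[1],u[0]])
def st():
    o=manip.get_obs();print('Fu %.2f Fv %.2f'%(o['ft_force'][:2]@u,o['ft_force'][:2]@v),'s',((o['position'][:2]-E0)@v).round(4),'p',((o['position'][:2]-E0)@u+.029).round(4))
def plate(I,roi):
    h=cv2.cvtColor(I['pixels'],cv2.COLOR_RGB2HSV);m=cv2.inRange(h,(25,190,100),(34,255,255));r=np.zeros_like(m);x,y,w,k=roi;r[y:y+k,x:x+w]=1
    k=max(cv2.findContours(m*r,0,2)[0],key=cv2.contourArea);M=cv2.moments(k);return onz(I,M['m10']/M['m00'],M['m01']/M['m00'],.03).round(4)
E
python3 - <<'E'
from h import *
st();b=shot('side','d6');a=shot('scene','s6')
print(plate(a,(235,200,30,30)),plate(b,(255,190,25,25)))
plan(*(E0-.048*v-.020*u),.0485,100.3)
E
```

```text
Fu -2.67 Fv 0.40 s -0.0494 p 0.0084
[ 0.5782 -0.0023  0.03  ] [0.5839 0.0016 0.03  ]
clock 12.45 yaw 100.25 tilt 0.02 pos [ 0.5472 -0.0557  0.048 ] F [-2.7  -1.52 -3.01] w 0.249 gf 54.6
 turn z total -0.0012 shift total [ 0.0024  0.0008 -0.0006] min rows 1
```

Emit:
move_arm(motion=[[[0,-0.01,0],[0,0,0],-1],[[0,-0.015,0],[0,0,0],-1],[[0,-0.02,0],[0,0,0],-1],[[0,-0.02,-0.01],[0,0,0],-1],[[0,-0.015,-0.02],[0,0,0],-1],[[-0.025,0,0],[0,0,0],-1],[[-0.025,0,0],[0,0,0],-1]])

```text
clock: 13.15
position: [0.4944, -0.1032, 0.0713]
ee_rot: [0.641, 0.768, -0.0, 0.001]
ft_force: [0.5, -0.4, -1.9]
grip_width: 0.246
grasp_force: 54.6
```

Emit:
move_arm(motion=[[[0,0,0],[0,0,-0.1667],-1],[[0,0,0],[0,0,-0.1667],-1],[[0,0,0],[0,0,-0.1667],-1],[[0,0,0],[0,0,-0.1667],-1],[[0,0,0],[0,0,-0.1667],-1],[[0,0,0],[0,0,-0.1667],-1],[[0,0,0],[0,0,-0.1667],-1],[[0,0,0],[0,0,-0.1667],-1],[[0,0,0],[0,0,-0.1667],-1],[[0,0,0],[0,0,-0.1667],-1],[[0,0,0],[0,0,-0.1667],-1],[[0,0,0],[0,0,-0.1667],-1]])

```text
clock: 14.35
position: [0.4941, -0.1028, 0.0706]
ee_rot: [-0.092, 0.996, -0.0, 0.0]
ft_force: [-0.5, -0.3, -3.2]
grip_width: 0.249
grasp_force: 54.6
```

```bash
python3 - <<'E'
from h import *
o=manip.get_obs();print(o['joint_pos'].round(2))
plan(*o['position'][:2],.0455,190.3)
E
```

```text
[ 0.99  0.41 -1.01  1.91  0.4   1.04  1.56]
clock 14.35 yaw -169.40 tilt 0.06 pos [ 0.4941 -0.1028  0.0706] F [-0.52 -0.27 -3.21] w 0.249 gf 54.6
 turn z total 0.0068 shift total [-0.      0.      0.0335] min rows 1
```

Emit:
move_arm(motion=[[[0,0,0.012],[0,0,0],-1],[[0,0,0.01],[0,0,0],-1],[[0,0,0.006],[0,0,0],-1],[[0,0,0.004],[0,0,0],-1],[[0,0,0.002],[0,0,0],-1],[[0,0,0],[0,0,0],-1]])

```text
clock: 14.95
position: [0.4948, -0.1025, 0.0451]
ee_rot: [-0.09, 0.996, -0.0, -0.0]
ft_force: [0.2, 0.3, -1.9]
grip_width: 0.248
grasp_force: 54.5
```

Emit:
move_arm(motion=[[[0,0,0.0006],[0,0,0],-1],[[0,0,0.0004],[0,0,0],-1],[[0,0,0],[0,0,0],-1]])

```text
clock: 15.25
position: [0.495, -0.1025, 0.0449]
ee_rot: [-0.09, 0.996, -0.0, 0.0]
ft_force: [-4.3, 1.1, 7.0]
grip_width: 0.242
grasp_force: 55.9
```

Emit:
move_arm(motion=[[[0,0,0],[0,0,0],0],[[0,0,0],[0,0,0],0.3],[[0,0,0],[0,0,0],0.3],[[0,0,-0.02],[0,0,0],0.3],[[0,0,-0.03],[0,0,0],0.3],[[0,0,-0.02],[0,0,0],0.3],[[0,0,0],[0,0,0.1667],0.3],[[0,0,0],[0,0,0.1667],0.3],[[0,0,0],[0,0,0.1667],0.3],[[0,0,0],[0,0,0.1667],0.3],[[0,0,0],[0,0,0.1667],0.3],[[0,0,0],[0,0,0.1667],0.3]])

```text
clock: 16.45
position: [0.495, -0.1027, 0.0976]
ee_rot: [0.301, 0.954, -0.0, 0.0]
ft_force: [-0.3, 0.0, 0.4]
grip_width: 0.649
grasp_force: 0.0
```

Emit:
move_arm(motion=[[[0,0,0],[0,0,0.1667],0.3],[[0,0,0],[0,0,0.1667],0.3],[[0,0,0],[0,0,0.1667],0.3],[[0,0,0],[0,0,0.1667],0.3],[[0,0,0],[0,0,0.1667],0.3],[[0,0,0],[0,0,0.1667],0.3],[[0,0,0],[0,0,0.1667],0.3],[[0,0,0],[0,0,0.1667],0.3],[[0,0,0],[0,0,0.1667],0.3],[[0,0,0],[0,0,0.1667],0.3],[[0,0,0],[0,0,0.1667],0.3],[[0,0,0],[0,0,0.1667],0.3]])

```text
clock: 17.65
position: [0.495, -0.1025, 0.0977]
ee_rot: [0.887, 0.462, 0.0, 0.0]
ft_force: [-0.2, 0.4, 0.3]
grip_width: 0.648
grasp_force: 0.0
```

Emit:
move_arm(motion=[[[0,0,0],[0,0,0.1667],0.3],[[0,0,0],[0,0,0.1667],0.3],[[0,0,0],[0,0,0.1667],0.3],[[0,0,0],[0,0,0.1667],0.3],[[0,0,0],[0,0,0.1667],0.3],[[0,0,0],[0,0,0.1665],0.3],[[0,0,0],[0,0,0],0.3]])

```text
clock: 18.35
position: [0.495, -0.1025, 0.0976]
ee_rot: [0.996, 0.089, 0.001, 0.0]
ft_force: [0.1, -0.5, 0.2]
grip_width: 0.649
grasp_force: 0.0
```

```bash
python3 - <<'E'
from h import *
plan(.4949,-.1025,.0450,10.3)
c=shot('wrist','w7');np.set_printoptions(precision=4,suppress=True)
hsv=cv2.cvtColor(c['pixels'],cv2.COLOR_RGB2HSV)
for n,lo,hi,z in(('white',(0,0,130),(179,60,255),.033),('brass',(22,150,120),(34,255,255),.034),('red',(0,200,120),(5,255,255),.033)):
    m=cv2.inRange(hsv,lo,hi)
    for k in cv2.findContours(m,0,2)[0]:
        if cv2.contourArea(k)<100: continue
        r=cv2.boxPoints(cv2.minAreaRect(k));P=np.array([onz(c,*p,z) for p in r]);e=max(P[1]-P[0],P[2]-P[1],key=np.linalg.norm);print(n,cv2.contourArea(k),r.mean(0),P.mean(0),np.linalg.norm(e),np.degrees(np.arctan2(e[1],e[0])))
E
```

```text
clock 18.35 yaw 10.17 tilt 0.06 pos [ 0.495  -0.1025  0.0976] F [ 0.11 -0.53  0.16] w 0.649 gf 0.0
 turn z total -0.0029 shift total [-0.0002 -0.0001  0.0701] min rows 2
white 1114.0 [ 81.3127 273.2113] [0.4131 0.0335 0.033 ] 0.10889385327861992 -75.97657747204983
white 930.5 [290.2669 205.0274] [ 0.5007 -0.1272  0.033 ] 0.09958118930787747 9.976470805833067
white 1114.0 [201.3523  31.8415] [ 0.6096 -0.0456  0.033 ] 0.03305363803393801 -77.07168383180534
white 129.5 [213.   4.] [ 0.6263 -0.051   0.033 ] 0.016104221754582433 -79.81955604742319
white 771.0 [155.3405  35.8247] [ 0.6016 -0.0169  0.033 ] 0.04135466165895275 -169.88412766655532
white 779.0 [100.3079  35.7271] [0.5954 0.0178 0.033 ] 0.0415002134592911 -169.8380226677425
brass 818.0 [257.5 140.5] [ 0.5485 -0.093   0.034 ] 0.041718124551018976 -79.83590046424747
brass 803.0 [128.5  78. ] [ 0.574  -0.0011  0.034 ] 0.052302840044951844 -79.82784573431856
red 516.0 [223.823  185.4873] [ 0.5094 -0.0742  0.033 ] 0.06090702301186225 -169.616318985054
```

Emit:
move_arm(motion=[[[0,0,0.03],[0,0,0],0.3],[[0,0,0.025],[0,0,0],0.3],[[0,0,0.0148],[0,0,0],0.3],[[0,0,0],[0,0,0],0.3],[[0,0,0],[0,0,0],-1],[[0,0,0],[0,0,0],-1],[[0,0,0],[0,0,0],-1],[[0,0,0],[0,0,0],-1],[[0,0,-0.01],[0,0,0],-1],[[0,0,-0.02],[0,0,0],-1],[[0,0,-0.02],[0,0,0],-1]])

```text
clock: 19.5
position: [0.4946, -0.1026, 0.0832]
ee_rot: [0.996, 0.09, -0.0, -0.0]
ft_force: [0.4, -0.3, -3.1]
grip_width: 0.245
grasp_force: 49.3
```

Emit:
move_arm(motion=[[[0,0,0],[0,0,-0.1667],-1],[[0,0,0],[0,0,-0.1667],-1],[[0,0,0],[0,0,-0.1667],-1],[[0,0,0],[0,0,-0.1667],-1],[[0,0,0],[0,0,-0.1667],-1],[[0,0,0],[0,0,-0.1667],-1],[[0,0,0],[0,0,-0.1667],-1],[[0,0,0],[0,0,-0.1667],-1],[[0,0,0],[0,0,-0.1667],-1],[[0,0,0],[0,0,-0.1667],-1],[[0,0,0],[0,0,-0.1667],-1],[[0,0,0],[0,0,-0.1667],-1]])

```text
clock: 20.7
position: [0.495, -0.1029, 0.0832]
ee_rot: [0.639, 0.769, -0.0, 0.001]
ft_force: [0.4, 0.4, -2.8]
grip_width: 0.245
grasp_force: 49.4
```

```bash
python3 - <<'E'
from h import *
print(manip.get_obs()['joint_pos'].round(2))
plan(*(E0-.046*v-.055*u),.0485,100.3)
E
```

```text
[ 0.8   0.31 -0.77  1.91  0.25  1.02  0.11]
clock 20.7 yaw 100.59 tilt 0.07 pos [ 0.495  -0.1029  0.0832] F [ 0.44  0.41 -2.77] w 0.245 gf 49.4
 turn z total 0.0064 shift total [0.0546 0.0338 0.0463] min rows 2
```

Emit:
move_arm(motion=[[[0.028,0.017,0],[0,0,0],-1],[[0.028,0.0168,0],[0,0,0],-1],[[0,0,0.02],[0,0,0],-1],[[0,0,0.016],[0,0,0],-1],[[0,0,0.01],[0,0,0],-1],[[0,0,0],[0,0,0],-1],[[0,0,0],[0,0,0],-1]])

```text
clock: 21.4
position: [0.512, -0.0574, 0.0475]
ee_rot: [0.641, 0.767, -0.0, -0.0]
ft_force: [0.9, 0.0, -2.6]
grip_width: 0.244
grasp_force: 49.4
```

```bash
python3 - <<'E'
from h import *
st();plan(*(E0-.045*v-.0205*u),.0482,100.3)
E
```

```text
Fu 0.87 Fv -0.11 s -0.0452 p -0.0265
clock 21.4 yaw 100.24 tilt 0.02 pos [ 0.512  -0.0574  0.0475] F [ 0.88  0.04 -2.62] w 0.244 gf 49.4
 turn z total -0.0013 shift total [ 0.0003  0.0466 -0.001 ] min rows 1
```

Emit:
move_arm(motion=[[[0,0.006,-0.0008],[0,0,0],-1],[[0,0.006,0],[0,0,0],-1],[[0,0.006,0],[0,0,0],-1],[[0,0.006,0],[0,0,0],-1],[[0,0.006,0],[0,0,0],-1],[[0,0.006,0],[0,0,0],-1],[[0,0.004,0],[0,0,0],-1],[[0,0.004,0],[0,0,0],-1],[[0,0.0026,0],[0,0,0],-1],[[0,0,0],[0,0,0],-1],[[0,0,0],[0,0,0],-1]])

```text
clock: 22.5
position: [0.5463, -0.0506, 0.0479]
ee_rot: [0.641, 0.768, -0.0, -0.0]
ft_force: [-2.4, 0.1, -2.0]
grip_width: 0.245
grasp_force: 49.5
```

```bash
python3 - <<'E'
from h import *
st();b=shot('side','d8');a=shot('scene','s8')
print(plate(a,(235,200,30,30)),plate(b,(255,190,25,25)))
plan(*(E0+.049*v-.0205*u),.0482,100.3)
E
```

```text
Fu -2.33 Fv 0.57 s -0.0447 p 0.0085
[ 0.5774 -0.0032  0.03  ] [0.583  0.0014 0.03  ]
clock 22.6 yaw 100.29 tilt 0.02 pos [ 0.5463 -0.0506  0.0479] F [-0.84 -0.   -1.54] w 0.245 gf 49.5
 turn z total -0.0002 shift total [ 1.249e-01  1.000e-04 -4.000e-04] min rows 2
```

Deflection is again about 8 mm. Next is the white stroke.

Emit:
move_arm(motion=[[[0.0035,0,0],[0,0,0],-1],[[0.0035,0,0],[0,0,0],-1],[[0.0035,0,0],[0,0,0],-1],[[0.0035,0,0],[0,0,0],-1],[[0.0035,0,0],[0,0,0],-1],[[0.0035,0,0],[0,0,0],-1],[[0.0035,0,0],[0,0,0],-1],[[0.0035,0,0],[0,0,0],-1],[[0.0035,0,0],[0,0,0],-1],[[0.0035,0,0],[0,0,0],-1],[[0.0035,0,0],[0,0,0],-1],[[0.0035,0,0],[0,0,0],-1]])

```text
clock: 23.8
position: [0.5409, -0.0194, 0.048]
ee_rot: [0.641, 0.768, -0.0, 0.0]
ft_force: [-1.8, -0.9, -2.6]
grip_width: 0.244
grasp_force: 49.5
```

Emit:
move_arm(motion=[[[0.0035,0,0],[0,0,0],-1],[[0.0035,0,0],[0,0,0],-1],[[0.0035,0,0],[0,0,0],-1],[[0.0035,0,0],[0,0,0],-1],[[0.0035,0,0],[0,0,0],-1],[[0.0035,0,0],[0,0,0],-1],[[0.0035,0,0],[0,0,0],-1],[[0.0035,0,0],[0,0,0],-1],[[0.0035,0,0],[0,0,0],-1],[[0.0035,0,0],[0,0,0],-1],[[0.0035,0,0],[0,0,0],-1],[[0.0035,0,0],[0,0,0],-1]])

```text
clock: 25.0
position: [0.5353, 0.0116, 0.048]
ee_rot: [0.641, 0.768, -0.0, 0.0]
ft_force: [-1.2, -1.7, -2.4]
grip_width: 0.247
grasp_force: 49.5
```

Emit:
move_arm(motion=[[[0.0035,0,0],[0,0,0],-1],[[0.0035,0,0],[0,0,0],-1],[[0.0035,0,0],[0,0,0],-1],[[0.0035,0,0],[0,0,0],-1],[[0.0035,0,0],[0,0,0],-1],[[0.0035,0,0],[0,0,0],-1],[[0.0035,0,0],[0,0,0],-1],[[0.0035,0,0],[0,0,0],-1],[[0.0035,0,0],[0,0,0],-1],[[0.0035,0,0],[0,0,0],-1],[[0.0035,0,0],[0,0,0],-1],[[0.0035,0,0],[0,0,0],-1]])

```text
clock: 26.2
position: [0.5296, 0.0427, 0.048]
ee_rot: [0.641, 0.768, 0.0, 0.0]
ft_force: [-1.8, -0.7, -2.2]
grip_width: 0.246
grasp_force: 49.5
```

```bash
python3 - <<'E'
from h import *
st();a=shot('scene','s9');b=shot('side','d9')
print(plate(a,(235,200,30,30)),plate(b,(255,190,25,25)))
E
```

```text
Fu -1.92 Fv -0.35 s 0.0501 p 0.0088
[ 0.5773 -0.0028  0.03  ] [0.5805 0.011  0.03  ]
```

Emit:
move_arm(motion=[[[0,-0.01,0],[0,0,0],-1],[[0,-0.02,0],[0,0,0],-1],[[0,-0.02,0],[0,0,0],-1],[[0,-0.01,-0.03],[0,0,0],-1],[[0,0,-0.05],[0,0,0],-1],[[0,0,-0.06],[0,0,0],-1],[[0,0,-0.06],[0,0,0],-1]])

```text
clock: 27.0
position: [0.4848, 0.0345, 0.1996]
ee_rot: [0.641, 0.768, 0.0, 0.0]
ft_force: [1.4, -0.3, -1.9]
grip_width: 0.248
grasp_force: 49.7
```

Emit:
move_arm(motion=[[[0,0,0],[0,0,-0.178],-1],[[0,0,0],[0,0,-0.178],-1],[[0,0,0],[0,0,-0.178],-1],[[0,0,0],[0,0,-0.178],-1],[[0,0,0],[0,0,-0.178],-1],[[0,0,0],[0,0,-0.178],-1],[[0,0,0],[0,0,-0.178],-1]])

```text
clock: 27.7
position: [0.4853, 0.0343, 0.198]
ee_rot: [0.202, 0.979, -0.0, 0.001]
ft_force: [-0.3, -0.4, -2.4]
grip_width: 0.246
grasp_force: 49.8
```

```bash
python3 - <<'E'
from h import *
plan(.452,.202,.2,156.5)
E
```

```text
clock 27.7 yaw 156.70 tilt 0.06 pos [0.4853 0.0343 0.198 ] F [-0.26 -0.45 -2.4 ] w 0.246 gf 49.8
 turn z total 0.0044 shift total [ 0.1298  0.1873 -0.0026] min rows 4
```

Emit:
move_arm(motion=[[[0.026,0.0374,0],[0,0,0],-1],[[0.026,0.0374,0],[0,0,0],-1],[[0.026,0.0374,0],[0,0,0],-1],[[0.026,0.0374,0],[0,0,0],-1],[[0.026,0.0374,0],[0,0,0],-1],[[0,0,0],[0,0,0],-1],[[0,0,0],[0,0,0],-1]])

```text
clock: 28.4
position: [0.452, 0.2025, 0.198]
ee_rot: [0.204, 0.979, -0.0, 0.0]
ft_force: [-0.6, -0.5, -1.8]
grip_width: 0.248
grasp_force: 49.9
```

```bash
python3 - <<'E'
from h import *
plan(.452,.202,.2,156.5)
c=shot('wrist','w10');a=shot('scene','s10')
A=cv2.resize(a['pixels'][260:340,320:440,::-1],(480,320),interpolation=2)
B=cv2.resize(c['pixels'][:320,180:,::-1],(332,320));B=np.zeros((320,0,3),np.uint8)
big=cv2.resize(c['pixels'][:300,200:,::-1],None,fx=1.4,fy=1.4,interpolation=2)
out=np.zeros((600,800,3),np.uint8);out[:420,:437]=big;out[:240,440:800]=cv2.resize(A,(360,240));cv2.imwrite('pics/c10.png',out)
E
```

```text
clock 28.4 yaw 156.48 tilt 0.03 pos [0.452  0.2025 0.198 ] F [-0.56 -0.5  -1.77] w 0.248 gf 49.9
 turn z total -0.0004 shift total [-0.0003 -0.0005 -0.0027] min rows 1
```

View pics/c10.png

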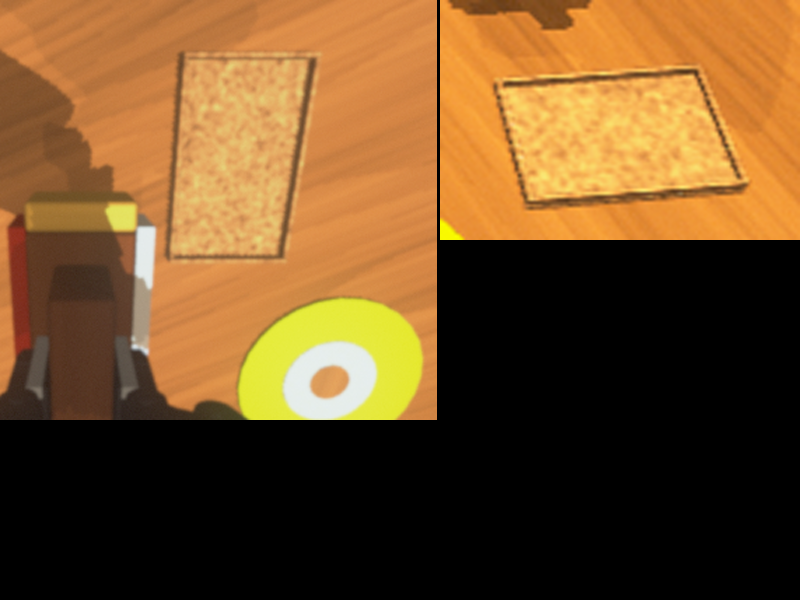

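The crop shows the empty tray in the wrist view, corners (178,53), (319,53), (286,261), (166,261) in crop pixels. In the scene view the corners are (338,286), (406,282), (422,321), (349,327). The yellow single lies well to one side. The brush is nose up at (80,215), in line with the tray.

```bash
python3 - <<'E'
from h import *
np.set_printoptions(precision=4,suppress=True)
c=load('w10');a=load('s10')
w=[(200+x/1.4-.3,y/1.4-.3) for x,y in[(178,53),(319,53),(286,261),(166,261)]]
s=[(320+(x-440)/3-.3,260+y/3-.3) for x,y in [(698,67),(748,183),(527,203),(495,80)]]
for i in range(4):
  print(onz(c,*w[i],.014)[:2],onz(a,*s[i],.014)[:2],*tri(c,w[i],a,s[i]))
for I,W in((c,w),(a,s)):
  P=np.array([onz(I,*p,.014)[:2] for p in W]);e=P[0]+P[1]-P[2]-P[3];print('ctr',P.mean(0),'len',np.linalg.norm(e)/2,'ang',np.degrees(np.arctan2(e[1],e[0])))
plan(.449,.345,.15,156.5)
E
```

```text
[0.3507 0.3217] [0.3558 0.3304] [0.349  0.3256 0.0029] 0.0025981778131894625
[0.3914 0.415 ] [0.3926 0.4193] [0.3909 0.4179 0.0102] 0.0018591423001068634
[0.536  0.3542] [0.5403 0.3571] [0.5382 0.3557 0.0096] 9.668196313674191e-05
[0.4954 0.2609] [0.4998 0.2663] [0.497  0.2624 0.0077] 0.0025261921930524516
ctr [0.4434 0.3379] len 0.1569279474363703 ang 157.17655607885678
ctr [0.4471 0.3433] len 0.15894453978481066 ang 156.57804446605206
clock 28.5 yaw 156.29 tilt 0.05 pos [0.4526 0.2008 0.1979] F [ 0.68 -1.38 -3.04] w 0.243 gf 49.9
 turn z total -0.0047 shift total [0.0811 0.1744 0.0638] min rows 4
```

Emit:
move_arm(motion=[[[0.0162,0.0331,0],[0,0,-0.009],-1],[[0.0162,0.0331,0],[0,0,0],-1],[[0.0162,0.0331,0],[0,0,0],-1],[[0.0162,0.0331,0],[0,0,0],-1],[[0.0162,0.0331,0],[0,0,0],-1],[[0,0,0.04],[0,0,0],-1],[[0,0,0.05],[0,0,0],-1],[[0,0,0.04],[0,0,0],-1],[[0,0,0.03],[0,0,0],-1],[[0,0,0.02],[0,0,0],-1],[[0,0,0.01],[0,0,0],-1],[[0,0,0],[0,0,0],-1]])

```text
clock: 29.7
position: [0.4459, 0.3394, 0.0551]
ee_rot: [0.202, 0.979, -0.0, -0.0]
ft_force: [-0.5, 0.3, -2.5]
grip_width: 0.249
grasp_force: 50.3
```

```bash
python3 - <<'E'
from h import *
np.set_printoptions(precision=4,suppress=True)
plan(.445,.3405,.049,156.9)
a=shot('scene','s11');b=shot('side','d11')
E
```

```text
clock 29.7 yaw 156.72 tilt 0.04 pos [0.4459 0.3394 0.0551] F [-0.51  0.27 -2.48] w 0.249 gf 50.3
 turn z total -0.0041 shift total [0.0017 0.0009 0.0082] min rows 1
```

Next I lower it gently to the floor.

Emit:
move_arm(motion=[[[0,0,0.003],[0,0,0],-1],[[0,0,0.002],[0,0,0],-1],[[0,0,0.0015],[0,0,0],-1],[[0,0,0.0008],[0,0,0],-1],[[0,0,0],[0,0,0],-1]])

```text
clock: 30.3
position: [0.4456, 0.3399, 0.05]
ee_rot: [0.201, 0.98, -0.0, 0.0]
ft_force: [-0.5, 0.5, -2.4]
grip_width: 0.247
grasp_force: 50.3
```

Emit:
move_arm(motion=[[[0,0,0.0006],[0,0,0],-1],[[0,0,0.0006],[0,0,0],-1],[[0,0,0.0002],[0,0,0],-1],[[0,0,0],[0,0,0],-1]])

```text
clock: 30.7
position: [0.4458, 0.34, 0.0495]
ee_rot: [0.201, 0.98, -0.0, 0.0]
ft_force: [-1.9, -3.1, 5.2]
grip_width: 0.251
grasp_force: 51.4
```

Contact with the tray floor; now I let go and rise.

Emit:
move_arm(motion=[[[0,0,0],[0,0,0],-0.2],[[0,0,0],[0,0,0],0.3],[[0,0,0],[0,0,0],0.3],[[0,0,0],[0,0,0],0.3],[[0,0,-0.015],[0,0,0],0.3],[[0,0,-0.03],[0,0,0],0.3],[[0,0,-0.05],[0,0,0],0.3],[[0,0,-0.06],[0,0,0],0.3],[[0,0,-0.05],[0,0,0],0.3],[[0,0,0],[0,0,0],0.3]])

```text
clock: 31.7
position: [0.4469, 0.3422, 0.2086]
ee_rot: [0.201, 0.98, 0.003, 0.003]
ft_force: [0.2, 0.3, -0.2]
grip_width: 0.654
grasp_force: 0.0
```

```bash
python3 - <<'E'
from h import *
np.set_printoptions(precision=4,suppress=True)
plan(.445,.3405,.2,156.9)
c=shot('wrist','w12');a=shot('scene','s12');b=shot('side','d12')
hsv=cv2.cvtColor(c['pixels'],cv2.COLOR_RGB2HSV)
for n,lo,hi,z in(('white',(0,0,130),(179,60,255),.037),('brass',(20,150,120),(27,255,255),.038),('red',(0,200,90),(5,255,255),.037)):
    for k in cv2.findContours(cv2.inRange(hsv,lo,hi),0,2)[0]:
        if cv2.contourArea(k)<100: continue
        r=cv2.boxPoints(cv2.minAreaRect(k));P=np.array([onz(c,*p,z) for p in r]);e=max(P[1]-P[0],P[2]-P[1],key=np.linalg.norm);print(n,cv2.contourArea(k),r.mean(0),P.mean(0),np.linalg.norm(e),np.degrees(np.arctan2(e[1],e[0])))
# movement of other things: difference of first and last pictures
for n,p,q in(('scene',load('s0'),a),('side',load('d0'),b)):
    m=(cv2.absdiff(p['pixels'],q['pixels']).max(2)>60).astype(np.uint8);k,l,s,ce=cv2.connectedComponentsWithStats(m)
    print(n,[(s[i].tolist()) for i in range(1,k) if s[i,4]>15])
print(plate(a,(235,200,30,30)),plate(b,(255,190,25,25)))
E
```

```text
clock 31.7 yaw 156.79 tilt 0.46 pos [0.4469 0.3422 0.2086] F [ 0.19  0.29 -0.16] w 0.654 gf 0.0
 turn z total -0.0025 shift total [ 0.0015 -0.0031  0.0115] min rows 1
white 302.5 [311.0094 308.283 ] [0.6454 0.335  0.037 ] 0.05856535770785862 -6.454991440962326
white 489.0 [ 33.3325 217.8452] [0.391  0.0764 0.037 ] 0.10985896356153242 103.68337462013302
white 413.0 [276.7812 183.5329] [0.4665 0.3577 0.037 ] 0.07738081244505196 156.3557235909344
brass 124.0 [265. 125.] [0.3998 0.3711 0.038 ] 0.019018557044984556 66.76932216771021
red 167.0 [232.7939 187.5244] [0.4505 0.3098 0.037 ] 0.06363272500669657 -22.817750687174893
scene [[263, 0, 10, 16, 70], [275, 0, 12, 10, 25], [288, 0, 9, 22, 71], [424, 0, 88, 110, 4825], [414, 48, 37, 33, 299], [272, 64, 135, 68, 1857], [452, 81, 5, 10, 31], [445, 85, 3, 10, 19], [414, 99, 10, 12, 59], [442, 103, 13, 18, 22], [454, 113, 7, 6, 22], [425, 117, 5, 6, 25], [423, 120, 71, 60, 1765], [216, 127, 41, 29, 856], [349, 135, 120, 183, 9518]]
side [[208, 35, 10, 5, 31], [189, 40, 14, 3, 31], [0, 47, 45, 14, 542], [195, 47, 16, 4, 47], [192, 49, 25, 11, 166], [194, 71, 23, 37, 632], [32, 72, 15, 34, 267], [15, 94, 22, 40, 701], [48, 123, 11, 42, 239], [187, 143, 42, 26, 638], [44, 150, 7, 4, 20], [28, 159, 4, 6, 17], [10, 163, 188, 90, 3196], [17, 165, 6, 10, 30], [13, 254, 44, 13, 280], [202, 261, 64, 57, 2200], [251, 289, 13, 14, 61]]
[ 0.5703 -0.0053  0.03  ] [0.5734 0.0102 0.03  ]
```

```bash
python3 -c "
from h import *
print(order.hand_in())"
```

```text
the job is handed in; nothing more can be done
None
```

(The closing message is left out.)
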